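# Seat the microscope adapter plate on its locating pins

## Robot

A 6-joint arm with a two-finger parallel gripper is mounted at the origin on the work surface. World frame = base frame: x ahead of the robot, y to its left, z up, the work surface at z = 0. Lengths are in m, angles in degrees, forces in N, time in s.
With the tool pointing down it reaches from about 0.3 to 0.75 m from the base axis. Payload 8.5 kg.
Tool frame: the origin (TCP) lies at the very end of the fingers, on their centre line; the grasp point (between the pads) lies 19 mm behind it (env.grasp_offset is the distance from the TCP to the grasp point, in m); y points along the fingers, z is the direction in which the jaws open and shut, and the axes are right-handed (so a half turn about y gives the same grasp; the last joint's range is limited). The gripper opens to 85 mm and grips with 20 to 120 N. Pads are 22 mm wide; open, the fingers measure 114 mm over their backs; the gripper's body (76 mm by 85 mm) begins 54 mm behind the grasp point. The pads swing forward as they close: fully open they stand 13 mm farther back than shut.
Start: joints at [-85.617, 21.807, 74.336, -0, 83.858, -12.336], TCP at [0.158, -0.527, 0.231] pointing down, gripper open.
Joint ranges: [-178.18, 178.18], [-50.72, 133.34], [12.68, 142.11], [-81.47, 261.47], [9.98, 163.14], [-165.26, 165.26]. Speed limits (degrees/s): [136.94, 136.94, 180, 180, 180, 180].

## Interface

Orientations are given as a 3x3 rotation matrix whose columns are the frame's x, y, z axes.
In Python, from rig import env gives the robot as it stands. The module is installed in compiled form; this text tells all that it offers.
- The arm moves only by the shell command python3 -m pendant 'ROWS' [FORCE]. ROWS is JSON, a list of rows, each a list of 3 entries, a list of its own where there are three numbers: the shift along the world's x, y, z as a fraction of full scale, then the turn about the world's z as a fraction of full scale, then the opening, from 0 (shut) to 1 (fully open). A call has 1 to 12 rows; each row shifts and turns the commanded pose from where the row before left it; what a row does not reach is not made up. Full scale, the value 1, is 30 mm for a shift and 5 degrees for a turn. A row lasts 1/12 s, in which the tool goes at most 41.7 mm and 7.16 degrees, less where a joint would pass 70% of its speed; a pose out of reach is approached as far as the arm can. A call with a number of a shift or a turn outside -1 to 1 is refused whole. A call with a gripper value outside its range is refused whole. The fingers move at their own pace and stop on an object; FORCE is the grip in N (left out, the last holds). Time passes only in rows, so rows that do not move let the fingers close. It gives the time, the measured TCP pose, the force and the opening at its end, in the units of the state.
- env.observe(): the state, without advancing time (a new reading comes with each control period).
- env.get_image(name): name is "side" or "top"; returns (picture, depth): 384x512x3 uint8, red, green, blue; 384x512 float32, m along the optical axis (not along the pixel's ray), 0 where there is no reading.
- env.camera_model(name): a dict with "camera_matrix" (3x3 intrinsics, pixels), "dist_coeffs" ([k1, k2, p1, p2, k3] as OpenCV has them; the pictures are not rectified), "R" (3x3) and "t" (3): a world point X has camera coordinates R X + t. Camera axes: x right, y down, z forward; pixel columns grow to the right and rows downward; lengths in m; the calibration is good to about 2 mm. A picture is of the moment at which its call begins. camera_model takes no time and is no camera call.
- env.close_job(): hands the job in, once; it reports no verdict.
The state is a dict: "time_s": time; "q": joint angles; "qvel": joint speeds; "joint_efforts": joint torques, N m; "position": TCP position; "tool_rot": TCP orientation; "ft_force": force on the tool from outside, world axes, zero at the start; "wrist_torque": the same for the moment, N m; "grip_width": finger opening in m.
Only numpy, scipy, OpenCV 4.12 (cv2) and the standard library are available. Lean on these libraries where they do the work, as an engineer would, in place of code of your own. Each camera call takes 0.05 s, during which the arm holds its last target.

## Task

The adapter plate is riding loose on top of the raised ring and one of the two locating pins of the microscope stage. Without gripping or lifting it, nudge it sideways with the fingertips, using the rail behind it as a guide, until both its small holes drop over the two locating pins and it lies flat on the stage, then move clear. Leave the objective, the jar and the slide box where they are.

Things in the scene. Friction and masses are not known exactly. Their poses are not given: they have to be found in the camera images.
- stage: Black microscope stage, a slab 180 (x) x 300 (y) mm fixed on the bench, turned up to 25 degrees either way; origin on its underside, midway between the pins. Its flat deck is 20 mm above the origin and spans x -90..90, y -165..135 mm in its own frame. On the deck stand only the ring, two pins and the rail.
- ring_top (a point): Top centre of the stage's raised round ring, 54 mm diameter, 7 mm high above the deck, at the stage's x=y=0.
- rail_face (a point): Aluminium rail along the stage's far (+x) edge, 18 mm high above the deck, from the stage's y=-155 to +115 mm; the point is on the top edge of its near face, half-way along. The near face is the plane x=+56 mm of the stage.
- plate: Loose aluminium plate 110 (x) x 190 (y) x 8 mm, 0.27-0.53 kg, 64 mm central opening, two 11 mm holes; origin at the centre of its underside, axes nearly the stage's. It starts riding on the ring and -y pin, underside 7 mm above the deck, shifted 22-36 mm to the stage's -y and 6-11 mm off the rail. With a long edge flat on the rail the holes are 1 mm from the pin line.
- pin_left (a point): Tip of the steel taper pin at the stage's x=0, y=+75 mm; 7 mm high above the deck, 8 mm diameter at the foot, 4 mm at the tip. When both holes are over their pins the plate falls 7 mm on to the deck and the pins stop it sliding on (1.5 mm play).
- pin_right (a point): Tip of the like pin at the stage's x=0, y=-75 mm; under the plate at the start.
- hole_left (a point): Centre of the plate's +y hole (75 mm from the plate's centre) at its underside; belongs on pin_left.
- hole_right (a point): Centre of the plate's -y hole (75 mm from the plate's centre) at its underside; belongs on pin_right.
- objective: Bystander: dark steel microscope objective, 32 mm diameter, 50 mm tall, standing loose on the bench to the stage's +y side; origin at the centre of its foot.
- reagent: Bystander: glass jar with blue cap, 56 mm diameter, 100 mm tall, standing loose on the bench beyond the rail; origin at the centre of its foot.
- slidebox: Bystander: closed white and grey slide box, 60 x 90 x 34 mm, lying loose on the bench beyond the rail; origin at the centre of its underside.
Things that resemble listed ones, but are neither listed nor needed, are in the scene too. There is more than one size of the plate; the job needs the larger.

How it is judged (in metres and radians):
At the end, for the whole second after the job is handed in: The plate lies flat on the deck (underside within 2.5 mm of it, tilt under 0.03 rad), each hole centred over its pin within 4 mm, and at rest (z of plate in the frame of stage below 0.0225 m and angle between plate's own z axis and vertical below 0.03 rad and horizontal distance between hole_left and pin_left below 0.004 m and horizontal distance between hole_right and pin_right below 0.004 m and linear speed of plate below 0.01 m/s and angular speed of plate below 0.05 rad/s); the robot touches nothing.
It fails at once if the plate was lifted (more than 8 mm above the height it rode at, relative to the stage) or tipped (more than 0.25 rad) (z of plate in the frame of stage above 0.035 m or angle between plate's own z axis and vertical above 0.25 rad).
It fails at once if the objective was moved more than 15 mm or tipped (distance of objective from where it was at the start of the episode above 0.015 m or angle between objective's own z axis and vertical above 0.3 rad).
It fails at once if the jar was moved more than 15 mm or tipped (distance of reagent from where it was at the start of the episode above 0.015 m or angle between reagent's own z axis and vertical above 0.3 rad).
It fails at once if the slide box was moved more than 15 mm or tipped (distance of slidebox from where it was at the start of the episode above 0.015 m or angle between slidebox's own z axis and vertical above 0.3 rad).
It also fails if it takes over 45 s, if anything falls off the work surface, if the arm or the gripper's body presses on something with over 40 N, if the wrist force passes 120 N, or if a joint passes its speed limit or range.

## Working session

There is one attempt and no reset: what is moved stays moved. The work goes in short steps, Python scripts to look and compute and a shell command to move; the robot and the scene stay as the last step left them, time stands still between calls to the robot, and variables do not carry over. Pictures are saved under pics/ and viewed, and the job is handed in when it is done.

```bash
mkdir -p pics; python3 - <<'E'
from rig import env
import cv2,numpy as np
for n in("top","side"):
    p,d=env.get_image(n); np.savez(f"pics/{n}0.npz",p=p,d=d)
    cv2.imwrite(f"pics/{n}0.png",p[:,:,::-1])
    m=env.camera_model(n);print({k:np.round(v,4).tolist() for k,v in m.items()})
s=env.observe();print(s["time_s"],s["position"],s["tool_rot"],s["grip_width"])
E
```

```text
{'camera_matrix': [[368.6238, 0.0, 252.853], [0.0, 368.6238, 184.5948], [0.0, 0.0, 1.0]], 'dist_coeffs': [-0.0983, 0.0, 0.0, 0.0, 0.0], 'R': [[-0.0129, -0.9997, -0.0207], [-0.9973, 0.0144, -0.0725], [0.0727, 0.0197, -0.9972]], 't': [0.1242, 0.5464, 0.8164]}
{'camera_matrix': [[410.3457, 0.0, 261.2307], [0.0, 410.3457, 190.7263], [0.0, 0.0, 1.0]], 'dist_coeffs': [0.039, 0.0, 0.0, 0.0, 0.0], 'R': [[-0.8082, -0.5883, 0.0253], [-0.3303, 0.4173, -0.8466], [0.4875, -0.6926, -0.5317]], 't': [0.5361, 0.1812, 0.7635]}
0.1 [ 0.15820335 -0.52646047  0.2307953 ] [[-9.57713977e-01 -1.32499839e-04  2.87721950e-01]
 [-2.87721871e-01  1.31372005e-03 -9.57713109e-01]
 [-2.51089261e-04 -9.99999128e-01 -1.29629115e-03]] 0.08519167468290453
```

View pics/top0.png

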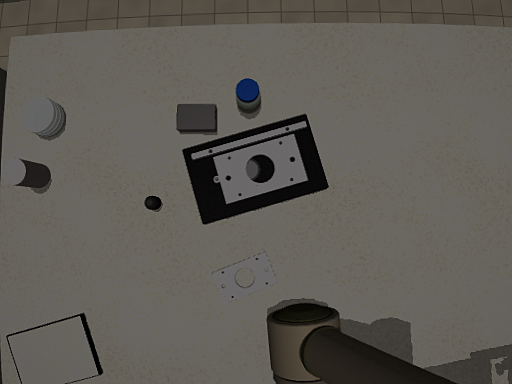

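View pics/side0.png

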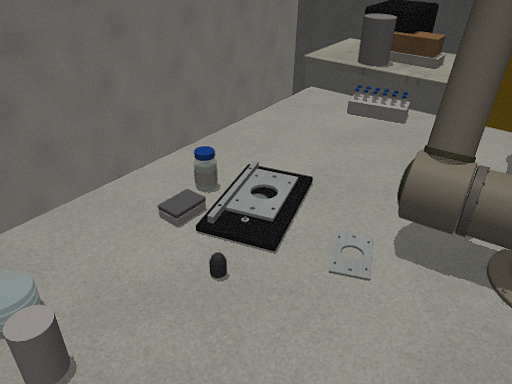

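The top view shows the stage centred near (255,168), with the plate on it around (260,168), pin_left at about (216,180), the jar at (248,92), the slide box at (197,117) and the objective at (152,203). The smaller decoy plate is at (244,277).

```bash
cat > h.py <<'E'
from rig import env
import cv2,numpy as np
def px2w(n,uv,z):
    m=env.camera_model(n);R=np.array(m["R"]);t=np.array(m["t"])
    u=cv2.undistortPoints(np.array(uv,float).reshape(-1,1,2),np.array(m["camera_matrix"]),np.array(m["dist_coeffs"])).reshape(-1,2)
    r=np.c_[u,np.ones(len(u))]@R; c=-R.T@t
    return c+r*((z-c[2])/r[:,2])[:,None]
def w2px(n,X):
    m=env.camera_model(n)
    return cv2.projectPoints(np.array(X,float).reshape(-1,1,3),cv2.Rodrigues(np.array(m["R"]))[0],np.array(m["t"]),np.array(m["camera_matrix"]),np.array(m["dist_coeffs"]))[0].reshape(-1,2)
def snap(n,name,box,k):
    p,d=env.get_image(n); np.savez(f"pics/{name}.npz",p=p,d=d)
    crop(p,name,box,k); return p,d
def crop(p,name,box,k):
    x0,y0,x1,y1=box
    c=cv2.resize(p[y0:y1,x0:x1,::-1],None,fx=k,fy=k,interpolation=cv2.INTER_CUBIC)
    cv2.imwrite(f"pics/{name}.png",np.clip(c.astype(float)*1.5,0,255).astype(np.uint8))
E
python3 - <<'E'
from h import *
p=np.load("pics/top0.npz")["p"];crop(p,"top0z",(170,100,340,230),4)
p=np.load("pics/side0.npz")["p"];crop(p,"side0z",(190,150,330,250),5)
g=cv2.cvtColor(np.load("pics/top0.npz")["p"],cv2.COLOR_RGB2GRAY)
print(g[168,180:330:6], g[100:230:6,300])
E
```

```text
[104  90   6   8  12   9  89 105 107 106 106  66  72  41  10   7 108 105
 106 105 105   5   9  10 111] [103 105 106   8 106   1   8   7   4  43 110 106 105 106   5  10  55 105
  97 105 104 105]
```

View pics/top0z.png

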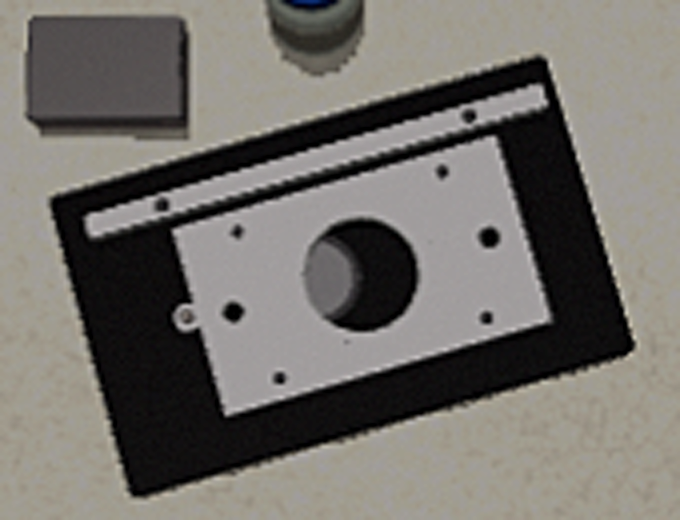

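View pics/side0z.png

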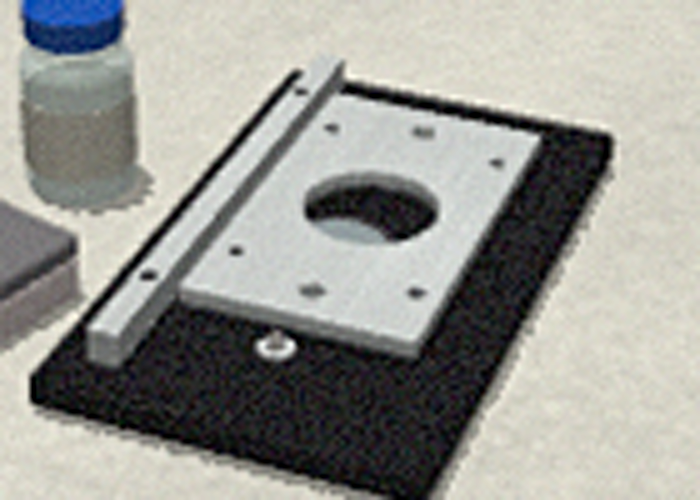

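The zoomed pictures show the plate held off the rail by a dark gap. Its holes are at zoom pixels (233,312) and (489,237), pin_left is at (187,317), and the ring shows through the opening. Next I'll measure poses from the contours.

```bash
cat >> h.py <<'E'
def quad(mask):
    c=max(cv2.findContours(mask,cv2.RETR_EXTERNAL,cv2.CHAIN_APPROX_NONE)[0],key=cv2.contourArea)
    pts=c.reshape(-1,2).astype(float)
    q=cv2.boxPoints(cv2.minAreaRect(c))
    lines=[]
    for i in range(4):
        a,b=q[i],q[(i+1)%4];L=np.linalg.norm(b-a);d=(b-a)/L;n=np.array([-d[1],d[0]])
        s=(pts-a)@d;e=abs((pts-a)@n)
        P=pts[(s>.12*L)&(s<.88*L)&(e<max(6,0.08*L))]
        lines.append(cv2.fitLine(P.astype(np.float32),cv2.DIST_HUBER,0,.01,.01).ravel())
    out=[]
    for i in range(4):
        a=lines[i-1];b=lines[i]
        k=np.linalg.solve(np.c_[a[:2],-b[:2]],b[2:]-a[2:]);out.append(a[2:]+k[0]*a[:2])
    return np.array(out)
def measure(p,box=(170,100,340,230),k=8,T=55):
    x0,y0,x1,y1=box
    g=cv2.cvtColor(p,cv2.COLOR_RGB2GRAY)[y0:y1,x0:x1]
    g=cv2.resize(g,None,fx=k,fy=k,interpolation=cv2.INTER_CUBIC)
    tr=lambda q:(q+.5)/k-.5+np.array([x0,y0])
    br=(g>T).astype(np.uint8)
    n,l,st,ce=cv2.connectedComponentsWithStats(1-br)
    i=1+np.argmax(st[1:,4]); S=(l==i).astype(np.uint8)
    res={"stage":tr(quad(S))}
    # bright things inside stage
    fill=np.zeros_like(S);cs=cv2.findContours(S,cv2.RETR_EXTERNAL,cv2.CHAIN_APPROX_NONE)[0]
    cv2.drawContours(fill,[max(cs,key=cv2.contourArea)],-1,1,-1)
    n,l,st,ce=cv2.connectedComponentsWithStats(br&fill)
    o=[j for j in np.argsort(-st[1:,4])+1][:4]
    res["comps"]=[(st[j,4]/k/k,tr(quad((l==j).astype(np.uint8)))) for j in o if st[j,4]>40*k*k]
    return res
E
python3 - <<'E'
from h import *
np.set_printoptions(precision=4,suppress=True)
p=np.load("pics/top0.npz")["p"]
r=measure(p)
def show(q,z):
    w=px2w("top",q,z);print(w[:,:2].tolist(),"sides",np.linalg.norm(w-np.roll(w,-1,0),axis=1),"ctr",w.mean(0));
    e=w-np.roll(w,-1,0);print(np.degrees(np.arctan2(e[:,1],e[:,0])))
show(r["stage"],.02)
for (a,q),z in zip(r["comps"],(.035,.038)): print(a);show(q,z)
x=lambda u,v,z:px2w("top",[[170+(u+.5)/4-.5,100+(v+.5)/4-.5]],z)[0]
print("pinL",x(187,316,.027),"holes(top)",x(233,312,.035),x(489,237,.035), "opening",x(361,274,.035))
d=np.load("pics/top0.npz")["d"]
print(d[150:153,280:283], d[200,262],d[180,250])
E
```

```text
[[0.63296355015149, 0.2805916756087658], [0.7124642877231415, -0.007339980593270207], [0.5384056991829865, -0.05552062884100564], [0.4588370480122299, 0.23251454794748852]] sides [0.2987 0.1806 0.2988 0.1806] ctr [0.5857 0.1126 0.02  ]
[ 105.4353   15.4725  -74.5574 -164.5649]
3646.609375
[[0.6086458949291285, 0.2166518263358011], [0.6621877074823811, 0.02331864921551463], [0.5561166967918397, -0.006220078999580589], [0.5025987977258984, 0.18695715866400542]] sides [0.2006 0.1101 0.2005 0.1101] ctr [0.5824 0.1052 0.035 ]
[ 105.4796   15.5615  -74.5151 -164.357 ]
719.828125
[[0.6041135098356811, 0.253106390574325], [0.6923735677218338, -0.002654024756621076], [0.6923735677218338, -0.002654024756621076], [0.6041135097575091, 0.253106386240721]] sides [0.2706 0.     0.2706 0.    ] ctr [0.6482 0.1252 0.038 ]
[109.039    0.     -70.961  -91.0334]
pinL [0.5624 0.1991 0.027 ] holes(top) [0.5635 0.1723 0.035 ] [0.6036 0.0281 0.035 ] opening [0.5838 0.1003 0.035 ]
[[0.8262 0.8296 0.8295]
 [0.8291 0.8263 0.8271]
 [0.8282 0.8264 0.827 ]] 0.8363486 0.82139283
```

Measured values:
- **Stage:** origin about (0.5817, 0.1271), yaw 15.45°. Sides come out at 299 x 181 mm, and the predicted pin_left agrees with its image within 0.8 mm.
- **Plate:** centre in the stage frame is (-5.2, -26.5) mm with yaw the same within 0.1°. That leaves about 6 mm to the rail, which is consistent with the task.

I'll shut the fingers and move above the start of the x push.

```bash
python3 -m pendant '[[[0.48,0.84,0],-0.26,0],[[0.48,0.84,0],0,0],[[0.48,0.84,0],0,0],[[0.48,0.84,0],0,0],[[0.48,0.84,0],0,0],[[0.48,0.84,0],0,0],[[0.48,0.84,0],0,0],[[0.48,0.84,0],0,0],[[0.48,0.84,0],0,0],[[0.48,0.84,0],0,0],[[0.48,0.84,0],0,0],[[0.48,0.84,0],0,0]]' 20
python3 -m pendant '[[[0.48,0.84,0],0,0],[[0.48,0.84,0],0,0],[[0.48,0.84,0],0,0],[[0.48,0.84,0],0,0],[[0.48,0.84,0],0,0],[[0.48,0.84,0],0,0],[[0.48,0.84,0],0,0],[[0.48,0.84,0],0,0],[[0.48,0.84,0],0,0],[[0.48,0.84,0],0,0],[[0.3,0.3,0],0,0],[[0,0,0],0,0]]'
```

```text
time_s: 1.1
position: [0.3313, -0.2229, 0.2312]
tool_rot: [[-0.964, -0.0, 0.266], [-0.266, 0.0, -0.964], [0.0, -1.0, -0.0]]
ft_force: [1.8, -0.5, -0.2]
grip_width: 0.0003
time_s: 2.1
position: [0.4849, 0.0381, 0.2309]
tool_rot: [[-0.963, -0.0, 0.269], [-0.269, 0.0, -0.963], [0.0, -1.0, -0.0]]
ft_force: [0.0, -0.4, -0.2]
grip_width: -0.0003
```

```bash
python3 -m pendant '[[[0.4,0.69,0],0,0],[[0.4,0.69,0],0,0],[[0,0,-0.9],0,0],[[0,0,-0.9],0,0],[[0,0,-0.9],0,0],[[0,0,-0.9],0,0],[[0,0,-0.9],0,0],[[0,0,-0.9],0,0],[[0,0,-0.6],0,0],[[0,0,0],0,0],[[0,0,0],0,0]]'
python3 - <<'E'
from h import *
snap("side","s1",(190,130,330,250),5)
E
```

```text
time_s: 3.02
position: [0.5077, 0.077, 0.0513]
tool_rot: [[-0.964, -0.002, 0.265], [-0.265, -0.0, -0.964], [0.002, -1.0, -0.0]]
ft_force: [0.2, 0.3, 0.1]
grip_width: -0.0001
```

View pics/s1.png

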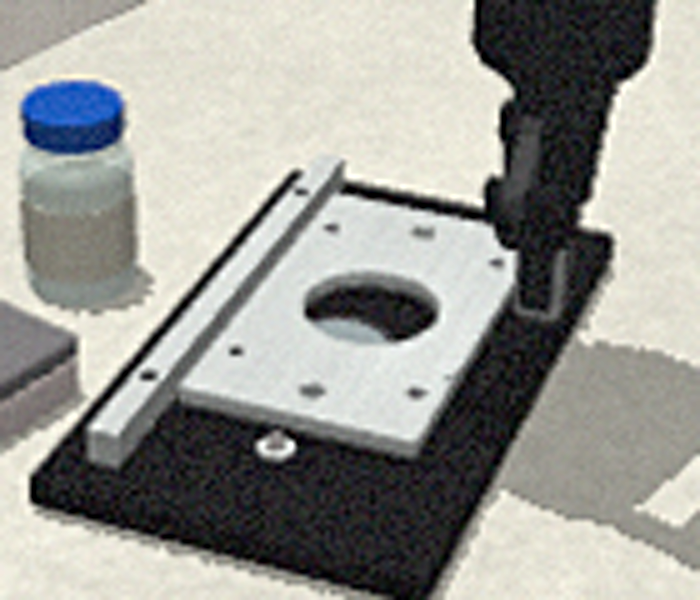

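The shut fingertips are at about (540,310), just off the plate's near edge and hovering over the deck, with nothing touched. Next I'll descend and approach in +x of the stage.

```bash
python3 -m pendant '[[[0,0,-0.5],0,0],[[0,0,-0.37],0,0],[[0,0,0],0,0],[[0.16,0.044,0],0,0],[[0.16,0.044,0],0,0],[[0,0,0],0,0]]'
python3 -m pendant '[[[0.064,0.018,0],0,0],[[0.064,0.018,0],0,0],[[0,0,0],0,0]]'
```

```text
time_s: 3.57
position: [0.5194, 0.0807, 0.0265]
tool_rot: [[-0.964, 0.003, 0.266], [-0.266, -0.0, -0.964], [-0.003, -1.0, 0.001]]
ft_force: [-0.7, 0.6, -0.3]
grip_width: 0.0
time_s: 3.82
position: [0.5217, 0.0818, 0.0255]
tool_rot: [[-0.964, 0.0, 0.266], [-0.266, -0.0, -0.964], [-0.0, -1.0, 0.0]]
ft_force: [0.1, -0.0, 0.1]
grip_width: -0.0001
```

```bash
python3 -m pendant '[[[0.048,0.013,0],0,0],[[0.048,0.013,0],0,0],[[0,0,0],0,0]]'
python3 -m pendant '[[[0.048,0.013,0],0,0],[[0.0,0.0,0],0,0]]'
python3 -m pendant '[[[0.048,0.013,0],0,0],[[0.0,0.0,0],0,0]]'
python3 - <<'E'
from h import *
snap("side","s2",(190,130,330,250),5)
E
```

```text
time_s: 4.07
position: [0.5243, 0.0825, 0.0252]
tool_rot: [[-0.964, -0.001, 0.266], [-0.266, -0.0, -0.964], [0.001, -1.0, -0.0]]
ft_force: [-1.7, -1.6, 1.4]
grip_width: 0.0
time_s: 4.23
position: [0.5254, 0.0831, 0.0251]
tool_rot: [[-0.964, -0.001, 0.266], [-0.266, 0.0, -0.964], [0.001, -1.0, -0.0]]
ft_force: [-3.6, 0.2, 1.3]
grip_width: 0.0001
time_s: 4.4
position: [0.5264, 0.0837, 0.0249]
tool_rot: [[-0.964, -0.002, 0.266], [-0.266, 0.0, -0.964], [0.002, -1.0, -0.001]]
ft_force: [-5.4, 0.4, 2.4]
grip_width: 0.0002
```

View pics/s2.png

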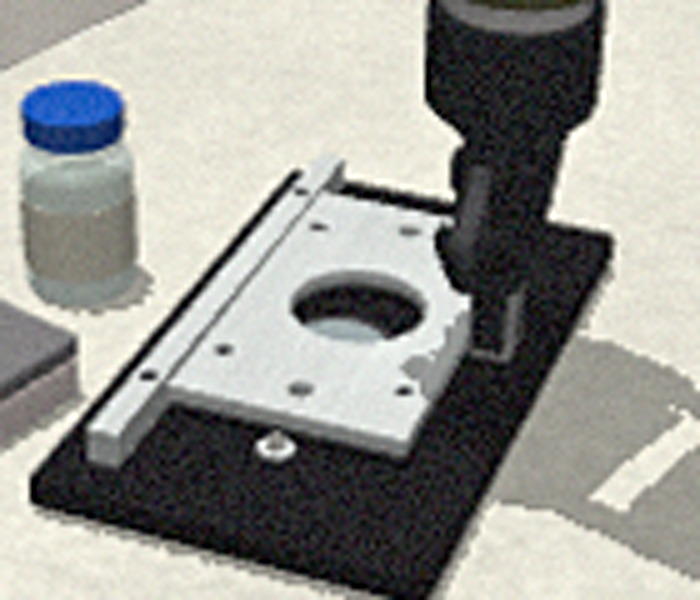

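The plate has closed nearly all of the gap, and only a thin line is left along the rail from about (180,375) to (310,200). I'll push a little more until the force rises.

```bash
python3 -m pendant '[[[0.048,0.013,0],0,0],[[0.0,0.0,0],0,0]]'
python3 -m pendant '[[[0.032,0.009,0],0,0],[[0.0,0.0,0],0,0],[[0.0,0.0,0],0,0]]'
```

```text
time_s: 4.62
position: [0.5274, 0.0842, 0.0248]
tool_rot: [[-0.964, -0.003, 0.266], [-0.266, 0.001, -0.964], [0.003, -1.0, -0.002]]
ft_force: [-6.5, 1.1, 2.5]
grip_width: -0.0
time_s: 4.87
position: [0.5275, 0.0843, 0.0248]
tool_rot: [[-0.964, -0.005, 0.266], [-0.266, 0.0, -0.964], [0.005, -1.0, -0.002]]
ft_force: [-10.0, 0.3, 4.3]
grip_width: 0.0002
```

It stalled at the rail with about 10 N. I'll back off, lift and go round to the -y short edge.

```bash
python3 -m pendant '[[[-0.3,-0.083,0],0,0],[[0,0,0.9],0,0],[[0,0,0.9],0,0],[[0.7,-0.7,0],0,0],[[0.7,-0.7,0],0,0],[[0.7,-0.7,0],0,0],[[0.7,-0.7,0],0,0],[[0.7,-0.7,0],0,0],[[0,0,0],0,0],[[0,0,0],0,0]]'
python3 - <<'E'
from h import *
np.set_printoptions(precision=4,suppress=True)
p,d=snap("top","t3",(170,100,340,230),4)
snap("side","s3",(190,130,330,250),5)
E
```

```text
time_s: 5.7
position: [0.6265, -0.0245, 0.0788]
tool_rot: [[-0.964, 0.001, 0.264], [-0.264, 0.0, -0.964], [-0.001, -1.0, 0.0]]
ft_force: [0.0, 0.0, -0.8]
grip_width: 0.0001
```

View pics/t3.png

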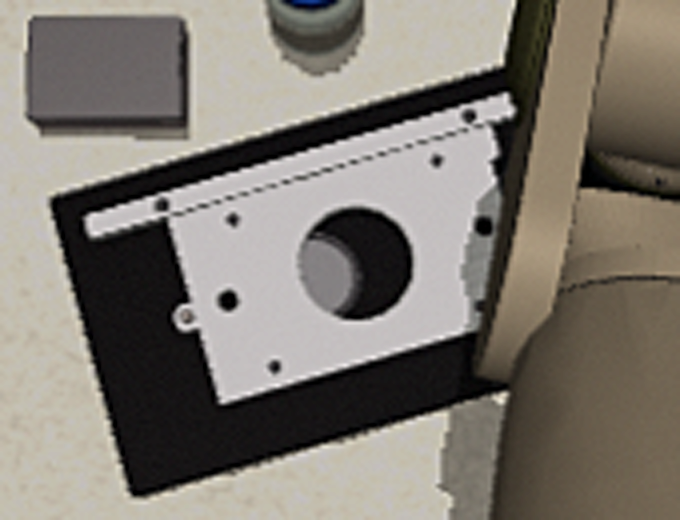

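View pics/s3.png

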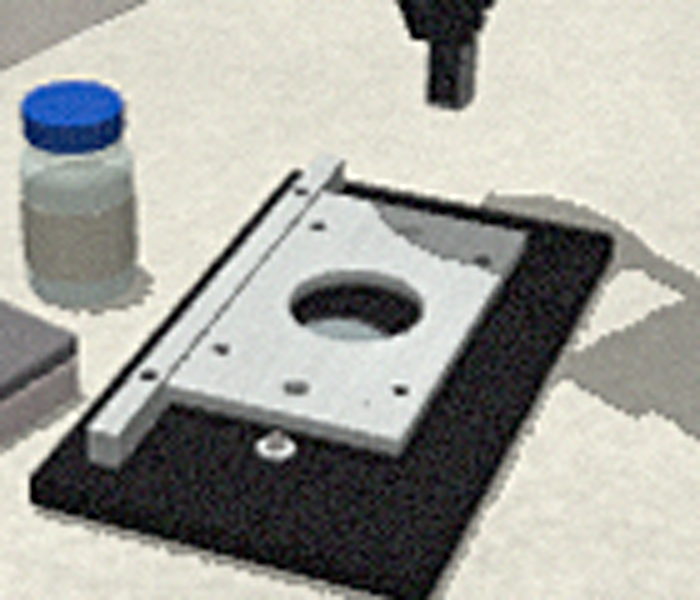

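The plate's long edge is flush against the rail over its whole visible length, from (170,215) to (490,125). The left hole is at zoom (228,300) and the opening centre at (356,263).

```bash
cat >> h.py <<'E'
O=np.array([.5817,.1271]);a=np.radians(15.45)
X=np.array([np.cos(a),np.sin(a)]);Y=np.array([-X[1],X[0]])
def st(w): d=np.array(w[:2])-O; return np.round(1000*np.array([d@X,d@Y]),1)
def zs(u,v,z,o=(170,100),k=4): return st(px2w("top",[[o[0]+(u+.5)/k-.5,o[1]+(v+.5)/k-.5]],z)[0])
E
python3 - <<'E'
from h import *
print("hole",zs(228,300,.035),"open",zs(356,263,.035),"pin",zs(187,316,.027))
E
python3 -m pendant '[[[-0.197,0.36,0],0,0],[[0,0,-0.6],0,0],[[0,0,-0.6],0,0],[[0,0,-0.6],0,0],[[0,0,0],0,0],[[0,0,0],0,0]]'
```

```text
hole [ 1.8 49.2] open [  1.6 -25.5] pin [ 0.5 74.5]
time_s: 6.3
position: [0.6189, -0.0114, 0.0252]
tool_rot: [[-0.964, -0.001, 0.267], [-0.267, 0.0, -0.964], [0.001, -1.0, -0.001]]
ft_force: [0.4, 0.1, 0.6]
grip_width: 0.0001
```

```bash
python3 -m pendant '[[[-0.027,0.096,0],0,0],[[-0.027,0.096,0],0,0],[[-0.018,0.064,0],0,0],[[0,0,0],0,0]]'
python3 -m pendant '[[[-0.018,0.064,0],0,0],[[-0.018,0.064,0],0,0],[[-0.018,0.064,0],0,0],[[-0.018,0.064,0],0,0],[[0,0,0],0,0]]'
```

```text
time_s: 6.63
position: [0.6176, -0.0044, 0.026]
tool_rot: [[-0.964, 0.001, 0.266], [-0.266, -0.0, -0.964], [-0.001, -1.0, 0.0]]
ft_force: [-0.2, 0.2, -0.7]
grip_width: 0.0002
time_s: 7.05
position: [0.6155, 0.0027, 0.0254]
tool_rot: [[-0.964, 0.001, 0.266], [-0.266, -0.0, -0.964], [-0.0, -1.0, 0.0]]
ft_force: [1.4, -1.6, 0.5]
grip_width: 0.0001
```

```bash
python3 -m pendant '[[[-0.018,0.064,0],0,0],[[-0.018,0.064,0],0,0],[[-0.018,0.064,0],0,0],[[-0.018,0.064,0],0,0],[[-0.018,0.064,0],0,0],[[0,0,0],0,0]]'
python3 - <<'E'
from h import *
p,d=snap("top","t4",(170,100,340,230),4)
print(st(env.observe()["position"]))
E
```

```text
time_s: 7.55
position: [0.6126, 0.0127, 0.0253]
tool_rot: [[-0.964, 0.0, 0.266], [-0.266, 0.0, -0.964], [-0.0, -1.0, -0.0]]
ft_force: [-0.1, -1.2, 1.8]
grip_width: 0.0001
[  -0.7 -118.5]
```

View pics/t4.png

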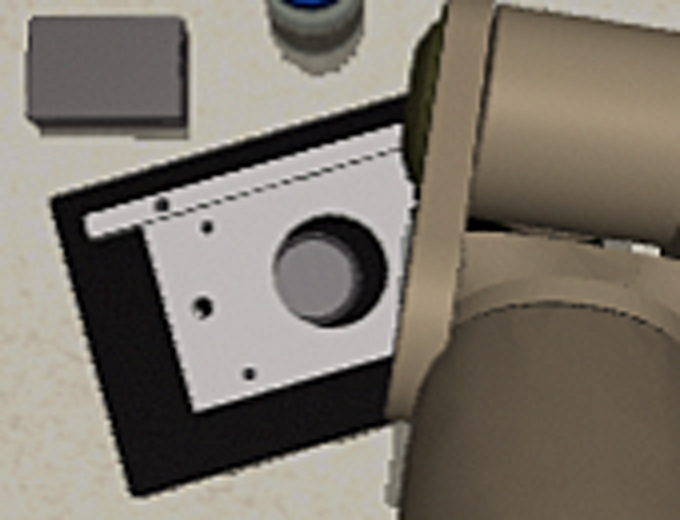

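The plate is still flush on the rail. The left hole has reached zoom (203,307), with the bright pin showing inside it, and the opening is at about (330,270).

```bash
python3 - <<'E'
from h import *
print("hole",zs(203,307,.035),"open",zs(330,270,.035))
E
python3 -m pendant '[[[-0.018,0.064,0],0,0],[[-0.018,0.064,0],0,0],[[-0.009,0.032,0],0,0],[[0,0,0],0,0]]'
python3 - <<'E'
from h import *
p,d=snap("top","t5",(170,100,340,230),4)
print(st(env.observe()["position"]))
E
```

```text
hole [ 1.9 63.8] open [  1.9 -10.4]
time_s: 7.93
position: [0.6112, 0.0173, 0.0252]
tool_rot: [[-0.964, -0.0, 0.266], [-0.266, 0.0, -0.964], [0.0, -1.0, -0.0]]
ft_force: [0.2, -2.4, 1.4]
grip_width: -0.0
[  -0.8 -113.7]
```

View pics/t5.png

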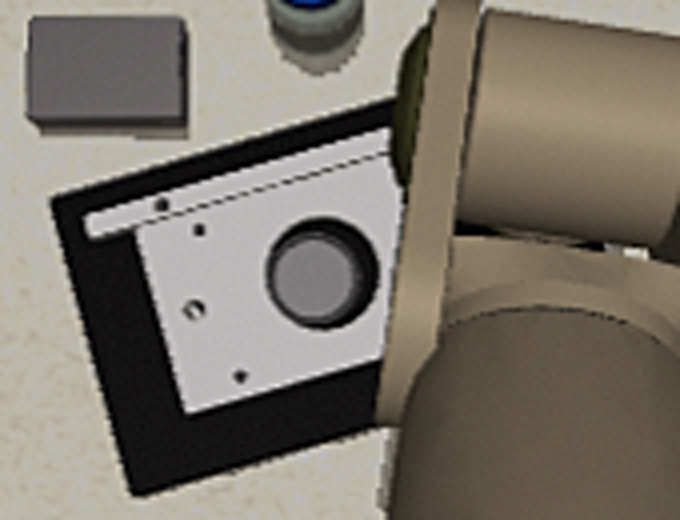

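The plate has moved on. The hole is at (194,309) with the pin mostly visible in it, and about 6 mm remains. I'll continue in small steps.

```bash
python3 -m pendant '[[[-0.009,0.032,0],0,0],[[-0.009,0.032,0],0,0],[[-0.009,0.032,0],0,0],[[0,0,0],0,0],[[0,0,0],0,0]]'
python3 -m pendant '[[[-0.009,0.032,0],0,0],[[0,0,0],0,0],[[0,0,0],0,0]]'
python3 - <<'E'
from h import *
p,d=snap("top","t6",(170,100,340,230),4)
snap("side","s6",(190,130,330,250),5)
print(st(env.observe()["position"]))
E
```

```text
time_s: 8.4
position: [0.6101, 0.0204, 0.0249]
tool_rot: [[-0.964, -0.001, 0.266], [-0.266, 0.001, -0.964], [0.001, -1.0, -0.001]]
ft_force: [-1.1, 0.3, -0.4]
grip_width: -0.0002
time_s: 8.65
position: [0.6102, 0.0211, 0.0252]
tool_rot: [[-0.964, -0.0, 0.266], [-0.266, 0.0, -0.964], [0.0, -1.0, -0.0]]
ft_force: [-0.2, 0.8, -0.1]
grip_width: 0.0002
[  -0.8 -109.9]
```

View pics/t6.png

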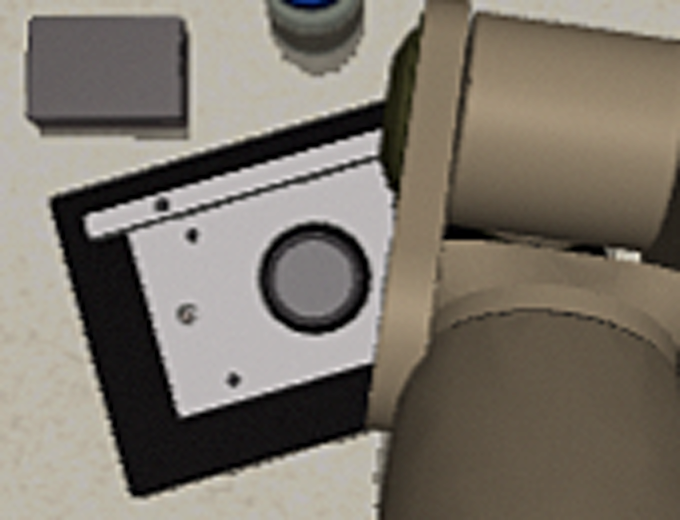

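View pics/s6.png

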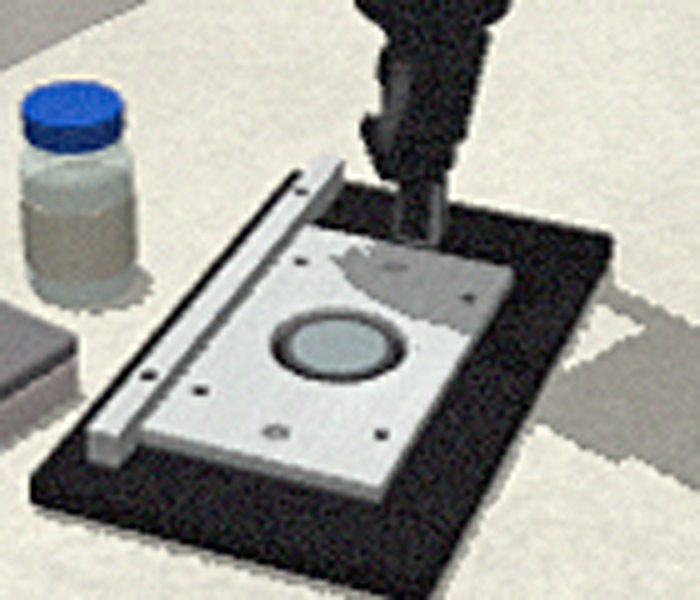

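The plate has dropped: the ring sits concentric in the opening at (315,278) in the top view, and the plate is lower against the rail in the side view. I'll back off, lift, and move clear to check.

```bash
python3 -m pendant '[[[0.09,-0.32,0],0,0],[[0,0,0.8],0,0],[[0,0,0.9],0,0],[[0,0,0.9],0,0],[[0,0,0.9],0,0],[[0,-0.9,0.5],0,0],[[0,-0.9,0],0,0],[[-0.2,-0.9,0],0,0],[[-0.2,-0.9,0],0,0],[[-0.2,-0.9,0],0,0],[[-0.2,-0.9,0],0,0],[[-0.2,-0.9,0],0,0]]'
python3 -m pendant '[[[-0.3,-0.9,0],0,0],[[-0.3,-0.9,0],0,0],[[0,0,0],0,0],[[0,0,0],0,0]]'
python3 - <<'E'
from h import *
np.set_printoptions(precision=4,suppress=True)
p,d=snap("top","t7",(170,100,340,230),4)
P,D=snap("side","s7",(190,130,330,250),5)
r=measure(p)
for (ar,q) in r["comps"]:
    w=px2w("top",q,.028);e=w-np.roll(w,-1,0);print(ar,np.linalg.norm(e,axis=1),st(w.mean(0)),np.degrees(np.arctan2(e[:,1],e[:,0])))
# height from depth, plane fit over plate vs deck
for n,d in(("top",d),("side",D)):
    m=env.camera_model(n);R=np.array(m["R"]);t=np.array(m["t"])
    def reg(pts):
        out=[]
        for x,y in pts:
            w=np.r_[O+X*x+Y*y,.024];u,v=np.round(w2px(n,[w])[0]).astype(int)
            z=d[v,u]; un=cv2.undistortPoints(np.array([[[u,v]]],float),np.array(m["camera_matrix"]),np.array(m["dist_coeffs"])).ravel()
            out.append(R.T@(np.r_[un,1]*z-t))
        return np.array(out)
    pl=reg([(x,y) for x in np.arange(-46,47,6) for y in np.arange(-88,89,6) if np.hypot(x,y)>38 and np.hypot(x,abs(y)-75)>10])
    dk=reg([(x,y) for x in np.arange(-85,-66,4) for y in np.arange(-140,120,6)])
    f=lambda W:np.linalg.lstsq(np.c_[(W[:,:2]-O),np.ones(len(W))],W[:,2],rcond=None)[0]
    print(n,"plate",f(pl),"deck",f(dk),np.median(pl[:,2])-np.median(dk[:,2]))
E
```

```text
time_s: 9.75
position: [0.5824, -0.1797, 0.1453]
tool_rot: [[-0.964, 0.0, 0.266], [-0.266, -0.0, -0.964], [-0.0, -1.0, 0.0]]
ft_force: [0.1, 0.0, -0.1]
grip_width: -0.0005
time_s: 10.08
position: [0.5644, -0.2335, 0.1451]
tool_rot: [[-0.965, -0.0, 0.263], [-0.263, 0.0, -0.965], [0.0, -1.0, -0.0]]
ft_force: [-0.3, -0.2, 0.2]
grip_width: -0.0001
3432.0 [0.1905 0.1104 0.1907 0.1099] [ 1.1 -0.8] [ 105.464    15.4119  -74.6877 -164.6787]
717.234375 [0.273 0.    0.273 0.   ] [ 64.9 -20.3] [102.1475 178.3882 -77.8525 -91.0936]
293.53125 [0.042  0.0424 0.0426 0.0415] [ 0.9 -0.1] [ 90.5783  -0.824  -90.6482 178.3427]Traceback (most recent call last):
  File "<stdin>", line 18, in <module>
  File "<stdin>", line 15, in reg
IndexError: index 392961 is out of bounds for axis 0 with size 384
```

View pics/t7.png

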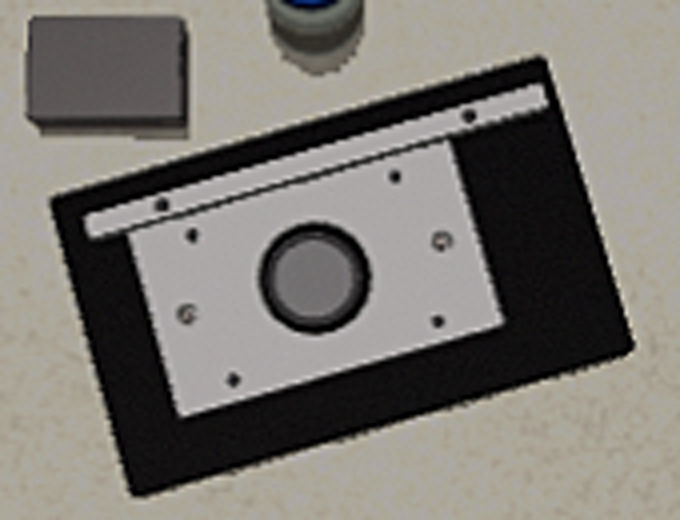

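View pics/s7.png

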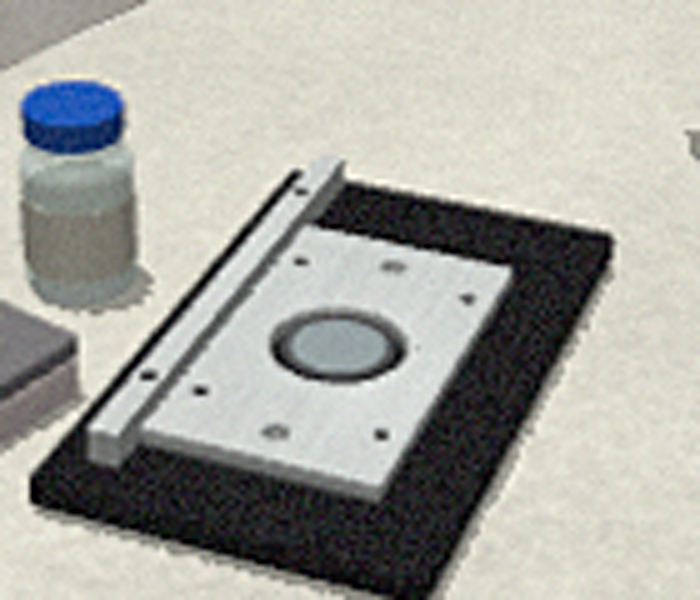

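Both pins sit in their holes, at (187,314) and (441,240), and the ring is concentric in the opening. The centre reads (1.1, -0.8) mm. The depth check had a bug, so I'll redo it from the saved frames.

```bash
python3 - <<'E'
from h import *
np.set_printoptions(precision=4,suppress=True)
for n,f in(("top","t7"),("side","s7"),("top","t3")):
    d=np.load(f"pics/{f}.npz")["d"]
    m=env.camera_model(n);R=np.array(m["R"]);t=np.array(m["t"]).ravel()
    v,u=np.mgrid[0:384,0:512]; un=cv2.undistortPoints(np.c_[u.ravel(),v.ravel()].astype(float).reshape(-1,1,2),np.array(m["camera_matrix"]),np.array(m["dist_coeffs"])).reshape(-1,2)
    W=(np.c_[un,np.ones(len(un))]*d.reshape(-1,1)-t)@R
    s=np.c_[(W[:,:2]-O)@np.c_[X,Y]]*1000; x,y=s.T; ok=(d.ravel()>0)&(W[:,2]<.05)&(W[:,2]>.008)
    pl=ok&(abs(x)<48)&(y<85)&(y>(-85 if f!="t3" else -60))&(np.hypot(x,y+(25 if f=="t3" else 0))>38)&(np.hypot(x,abs(y)-75)>10)
    dk=ok&(x>-84)&(x<-62)&(y>-150)&(y<125)
    fit=lambda M:np.linalg.lstsq(np.c_[s[M]/1000,np.ones(M.sum())],W[M,2],rcond=None)[0]
    print(f,"plate",fit(pl),"deck",fit(dk),np.median(W[pl,2])-np.median(W[dk,2]))
print("holes",zs(187,314,.028),zs(441,240,.028))
a=np.load("pics/top0.npz")["p"].astype(int);b=np.load("pics/t7.npz")["p"].astype(int)
df=abs(a-b).max(2)
for nm,(x0,y0,x1,y1) in dict(jar=(232,75,265,115),box=(174,100,219,134),obj=(142,193,164,213)).items(): print(nm,df[y0:y1,x0:x1].mean())
print(env.observe()["ft_force"],env.observe()["time_s"])
E
```

```text
t7 plate [0.0003 0.0013 0.0284] deck [0.0051 0.0021 0.0207] 0.008092423297889166
s7 plate [-0.0009 -0.0016  0.0289] deck [ 0.006  -0.0008  0.0214] 0.00800675268643811
t3 plate [ 0.     -0.0629  0.0352] deck [-0.0019  0.0022  0.0201] 0.014662813072372962
holes [ 1.5 74.1] [  1.5 -75.5]
jar 6.093939393939394
box 5.074509803921568
obj 5.209090909090909
[-0.1039 -0.6251  0.3519] 10.1833
```

The plate's top is 8.0 mm above the deck, which is its own thickness, and its tilt is under 0.002 rad. The holes are within about 2 mm of the pins and the bystanders haven't changed. I'm handing it in.

```bash
python3 -c "
from rig import env
print(env.close_job())"
```

```text
the job is handed in; nothing more can be done
None
```

The plate is down over both pins and lying flat on the stage, and the job is handed in at about 10.2 s. The rig reports no verdict, so this rests on my own checks.

**What I did:** With the fingers shut, I pushed the plate about 6 mm sideways until it sat flush on the rail (about 10 N). I then nudged it about 25 mm along the rail from its -y edge, using only a few newtons, until it dropped. After that I backed off, lifted and moved the arm clear.

**Last checks:**
- **Flatness:** both cameras put the plate's top 8.0–8.1 mm above the deck, which is the plate's own thickness. Tilt is about 0.002 rad or less.
- **Position:** each hole is within about 2 mm of its pin, against the 4 mm limit. The plate's yaw matches the stage within about 0.1°.
- **Bystanders:** the jar, slide box and objective look unchanged in the top view, with only noise-level differences.
- **Arm:** it is well clear of everything, with wrist force at noise level.

My first depth check stopped on a script error; I redid it from the saved frames, and that gave the flatness numbers above. No check disagreed.

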